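# Set the vial clamp to its gauge mark

## Robot

A 7-joint arm with a two-finger parallel gripper is mounted at the origin on the work surface. World frame = base frame: x ahead of the robot, y to its left, z up, the work surface at z = 0. Lengths are in m, angles in rad, forces in N, time in s.
With the tool pointing down it reaches from about 0.425 to 0.875 m from the base axis. Payload 4.7 kg.
Tool frame: the origin (TCP) lies at the centre of the arm's flange, where the gripper is bolted on; the fingertips stand 173 mm ahead of it and the grasp point (between the pads) lies 155 mm ahead of it (ctrl.nose_length is the z of the fingertips in the tool frame, in m); z points along the fingers, y is the line along which they close (so a half turn about z gives the same grasp; the last joint's range is limited). The gripper opens to 85 mm and grips with 20 to 120 N. Pads are 22 mm wide; open, the fingers measure 114 mm over their backs; the gripper's body (76 mm by 85 mm) begins 54 mm behind the grasp point. The pads swing forward as they close: fully open they stand 13 mm farther back than shut.
Start: joints at [1.163, 0.321, -0.07, 1.45, 0.023, 1.371, -0.057], TCP at [0.266, -0.593, 0.405] pointing down, gripper open.
Joint ranges: [-2.86, 2.86], [-0.3, 2.09], [-1.38, 1.24], [0.06, 2.45], [-1.56, 4.7], [0.09, 2.05], [-2.69, 2.69]. Speed limits (rad/s): [2.57, 2.57, 3.14, 3.14, 3.14, 3.14, 3.14].

## Interface

Orientations are given as a unit quaternion [w, x, y, z].
In Python, from bench import ctrl gives the robot as it stands.
- The arm moves only by the tool arm_command, never from a script. Its argument "series" is a list that holds one entry, the list of rows, each a list of 4 numbers: the shift along the world's x, y, z in m, then the turn about the world's z in degrees. A call has 1 to 10 rows; each row shifts and turns the commanded pose from where the row before left it; what a row does not reach is not made up. A row lasts 1/12 s, in which the tool goes at most 41.7 mm and 7.16 degrees, less where a joint would pass 70% of its speed; a pose out of reach is approached as far as the arm can. A call is refused whole if a number of a shift passes 0.0417 or a number of a turn 7.16, either way. A call with a gripper value outside its range is refused whole. "fingers" is the closure, from 0 (fully open) to 1 (shut), set as the call begins (left out, the last holds). The fingers move at their own pace and stop on an object; "squeeze" is the grip in N (left out, the last holds). Time passes only in rows, so rows that do not move let the fingers close. It gives the time, the measured TCP pose, the force, the opening and the grip force at its end, in the units of the state.
- ctrl.get_state(): the state, without advancing time (a new reading comes with each control period).
- ctrl.snapshot(name): name is "scene" or "top"; returns the picture (480x640x3 uint8, red, green, blue); there is no depth.
- ctrl.camera_info(name): a dict with "fx", "fy", "cx", "cy" (pixels), "D" ([k1, k2, p1, p2, k3] as OpenCV has them; the pictures are not rectified), "view" (4x4, takes a point from world to camera coordinates). Camera axes: x right, y up, looking along -z (the intrinsics and any distortion apply to the point x, -y, -z); pixel columns grow to the right and rows downward; lengths in m; the calibration is good to about 2 mm. A picture is of the moment at which its call begins. camera_info takes no time and is no camera call.
- ctrl.sign_off(): hands the job in; it is judged then, once.
Trained networks look in the newest picture that a camera, given by its name, has taken for a name from the list of things; names that differ only in an ending like _2 or _b are one class to them, and where a whole thing is asked for, a point or a joint stands for the part that bears it (a point fixed in the world has none). Each returns a list of dicts, best first, with "confidence" (0 to 1); they miss things now and then, are a little off and sometimes report something else, mostly with a low value. They report only what shows in the picture. A call takes as long as a camera call. They do not tell look-alikes from the thing itself.
- ctrl.silhouettes(camera, thing): "mask" (480x640 bool, what is visible of it) and "location" ([row, column] in pixels, amid what is visible of it).
The state is a dict: "clock": time; "q": joint angles; "joint_vel": joint speeds; "joint_torque": joint torques, N m; "ee_pos": TCP position; "tool_rot": TCP orientation; "contact_force": force on the tool from outside, world axes, zero at the start; "moment": the same for the moment, N m; "finger_gap": finger opening in m; "gripper_force": force on a finger pad.
Only numpy, scipy, OpenCV 4.12 (cv2) and the standard library are available. Lean on these libraries where they do the work, as an engineer would, in place of code of your own. Each camera call takes 0.05 s, during which the arm holds its last target. There are 200 camera calls.

## Task

Close the vial clamp to the red gauge mark: press a fingertip on top of the knurled brass wheel and roll it until the black line on the blue jaw stands level with the white line on the red mark, then take the hand away. Move the jaw only by the wheel, never touching the jaw itself, and leave the vial, the dropper bottle and the loose cap standing where they are.

Things in the scene. Friction and masses are not known exactly. Their poses are not given: they have to be found in the camera images.
- clamp: Vial clamp: steel foot plate 270 x 60 x 5 mm fixed to the bench (origin: centre of its underside, on the table) under a grey deck 250 x 90 x 12 mm, deck top 26 mm above the table. Its x axis runs along the rail from the fixed black jaw (clamping face x = -85 mm, top 64 mm up) to the brass wheel (x = +70 mm); z up. A white scale strip lies along the deck's -y edge.
- wheel_centre (a point): Centre of the knurled brass wheel: radius 30 mm over 28 ribs, 20 mm wide, axle level along the clamp's y, top 99 mm above the table. Aluminium cheeks, 6 mm thick, stand 2 to 3 mm off its flat sides, up to 78 mm. The whole deck with wheel and jaws is sprung: pressed from above it sinks level, up to 8 mm (about 3 N to start, 9 N fully down), and rises when let go.
- wheel (a joint): Turn of the brass wheel, rad, 0 to 6.8; grows as the wheel's top rolls towards the jaws (clamp's -x). Each radian moves the blue jaw 8 mm towards the fixed jaw (30 mm of fingertip travel without slipping closes 8 mm). Light friction, about 1 N at the rim; it stays where it is left and may be rolled back.
- jaw: Blue sliding jaw, 22 x 56 x 36 mm, top 64 mm above the table, driven only by the wheel. Origin at the middle of the foot of its clamping face, 26 mm above the table; same axes as the clamp. It slides along the clamp's x, from -25 mm (open, wheel at 0) to -79 mm.
- pointer (a point): End of the 4 mm wide black pointer line on the blue jaw, in the plane of the clamping face, 48 mm to the clamp's -y side of the rail, 38 mm above the table. It starts 12 to 30 mm to the +x (wheel) side of the red mark.
- mark: Red gauge mark, a block 14 (along the rail) x 22 x 38 mm fixed on the table just off the deck's -y edge, a 4 mm white line across the middle of its top. Origin on the table, under the end of the white line nearest the clamp; same axes as the clamp. The clamp is set when pointer and this origin have the same position along the clamp's x.
- vial: Capped green glass sample vial, loose, upright, 29 mm across and 60 mm tall, origin at the centre of its underside. To be left alone.
- dropper: Blue dropper bottle with white nozzle, loose, upright, 32 mm across and 71 mm tall, origin at the centre of its underside. To be left alone.
- cap: White screw cap, loose, 30 mm across and 13 mm tall, origin at the centre of its underside. To be left alone.
Things that resemble listed ones, but are neither listed nor needed, are in the scene too. Of the things that look like the mark, take the one that is farthest to the robot's right at the start.

How it is judged:
By the outcome, as a careful person would: the job done as asked, in the order asked, and still so for the second after the job is handed in, with the robot touching nothing.
It also fails if it takes over 45 s, if anything falls off the work surface, if the arm or the gripper's body presses on something with over 40 N, if the wrist force passes 120 N, or if a joint passes its speed limit or range.

## Working session

There is one attempt and no reset: what is moved stays moved. The work goes in short steps, Python scripts to look and compute and a tool call to move; the robot and the scene stay as the last step left them, time stands still between calls to the robot, and variables do not carry over. Pictures are saved under pics/ and viewed, at most 10 in all, crops included, and the job is handed in when it is done.

Besides the shell and the picture viewer there is one more tool, called as a command line: name --argument value ..., lists and objects as JSON in quotes. arm_command: Moves the arm, as the interface text tells. Its arguments: {"type":"object","properties":{"series":{"type":"array"},"fingers":{"type":"number"},"squeeze":{"type":"number"}},"required":["series"]}

```bash
mkdir -p pics; cat > h.py <<'E'
import numpy as np, cv2
from bench import ctrl
def cam(n):
    c=ctrl.camera_info(n);K=np.array([[c['fx'],0,c['cx']],[0,c['fy'],c['cy']],[0,0,1.]]);return K,np.array(c['D'],float),np.array(c['view'])
F=np.diag([1,-1,-1.])
def ray(n,u,v):
    K,D,V=cam(n);p=cv2.undistortPoints(np.array([[[u,v]]],float),K,D)[0,0]
    d=V[:3,:3].T@(F@np.array([p[0],p[1],1]));return -V[:3,:3].T@V[:3,3],d
def atz(n,u,v,z):
    o,d=ray(n,u,v);return o+d*(z-o[2])/d[2]
def proj(n,P):
    K,D,V=cam(n);P=np.atleast_2d(P);X=(P@V[:3,:3].T+V[:3,3])@F
    return cv2.projectPoints(X,np.zeros(3),np.zeros(3),K,D)[0][:,0]
def save(n,f):
    im=ctrl.snapshot(n);cv2.imwrite('pics/'+f,im[:,:,::-1]);return im
E
python3 - <<'E'
from h import *
s=ctrl.get_state();print(s['clock'],s['ee_pos'],s['tool_rot'],s['contact_force'],ctrl.nose_length)
for n in('scene','top'):
    save(n,n+'0.png');K,D,V=cam(n);print(n,K[0,0],D,(-V[:3,:3].T@V[:3,3]).round(3))
    for t in('clamp','wheel','jaw','mark','vial','dropper','cap'):
        for r in ctrl.silhouettes(n,t)[:4]:
            l=r['location'];print(t,round(r['confidence'],2),np.round(l),r['mask'].sum(),atz(n,l[1],l[0],.04).round(3))
E
```

```text
0.0 [ 0.26600568 -0.59286313  0.40361891] [-9.20320919e-04  9.77839512e-01  2.09353721e-01 -2.49402639e-04] [-0.2866209   1.00918891 -0.16639841] 0.1734
scene 494.32051589669976 [-0.08760494  0.          0.          0.          0.        ] [0.823 0.404 0.504]
clamp 0.75 [230. 307.] 8163 [ 0.589 -0.085  0.04 ]
wheel 0.82 [222. 327.] 960 [ 0.556 -0.087  0.04 ]
wheel 0.51 [206. 287.] 948 [ 0.59  -0.152  0.04 ]
jaw 0.59 [206. 285.] 963 [ 0.594 -0.152  0.04 ]
mark 0.95 [227. 245.] 428 [ 0.666 -0.136  0.04 ]
mark 0.94 [280. 238.] 447 [ 0.713 -0.04   0.04 ]
mark 0.9 [330. 229.] 537 [0.752 0.032 0.04 ]
mark 0.75 [294. 188.] 460 [ 0.779 -0.047  0.04 ]
vial 0.62 [180. 337.] 583 [ 0.49  -0.174  0.04 ]
dropper 0.57 [210. 196.] 787 [ 0.717 -0.209  0.04 ]
cap 0.62 [302. 287.] 367 [0.673 0.024 0.04 ]
top 581.6972596853293 [-0.03133544  0.          0.          0.          0.        ] [ 0.563 -0.062  0.757]
clamp 0.84 [260. 391.] 14806 [ 0.583 -0.123  0.04 ]
wheel 0.87 [266. 331.] 945 [ 0.575 -0.05   0.04 ]
jaw 0.7 [247. 406.] 1155 [ 0.599 -0.142  0.04 ]
jaw 0.3 [199. 297.] 413 [ 0.658 -0.007  0.04 ]
mark 0.85 [161. 339.] 266 [ 0.706 -0.059  0.04 ]
mark 0.78 [206. 419.] 259 [ 0.65  -0.157  0.04 ]
mark 0.55 [111. 343.] 303 [ 0.769 -0.063  0.04 ]
mark 0.54 [134. 276.] 274 [0.74 0.02 0.04]
vial 0.6 [344. 442.] 656 [ 0.481 -0.186  0.04 ]
dropper 0.74 [158. 472.] 784 [ 0.711 -0.223  0.04 ]
cap 0.9 [203. 298.] 395 [ 0.653 -0.008  0.04 ]
```

View pics/scene0.png

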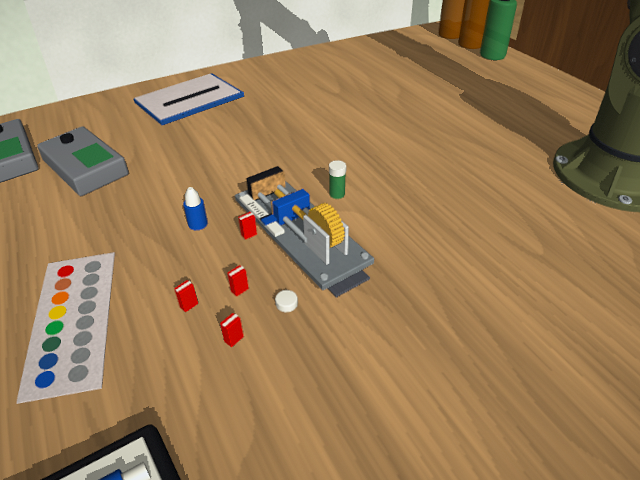

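View pics/top0.png

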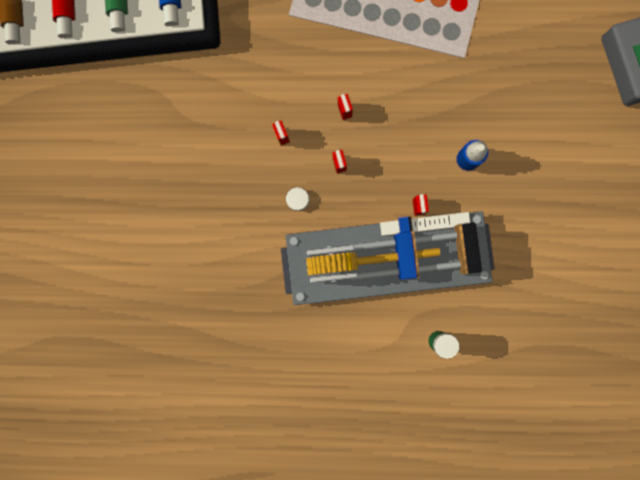

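The top view shows the clamp along the image row (wheel ~(331,264), jaw ~(406,250), fixed jaw ~(470,248)). The mark next to the deck at (421,205) is the farthest right (y≈-0.157), so that is the one to use.

```bash
python3 - <<'E'
import cv2
im=cv2.imread('pics/top0.png')[185:315,275:505]
cv2.imwrite('pics/c1.png',cv2.resize(im,(782,442),interpolation=cv2.INTER_CUBIC)) #3.4x
E
```

```text
(no output)
```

View pics/c1.png

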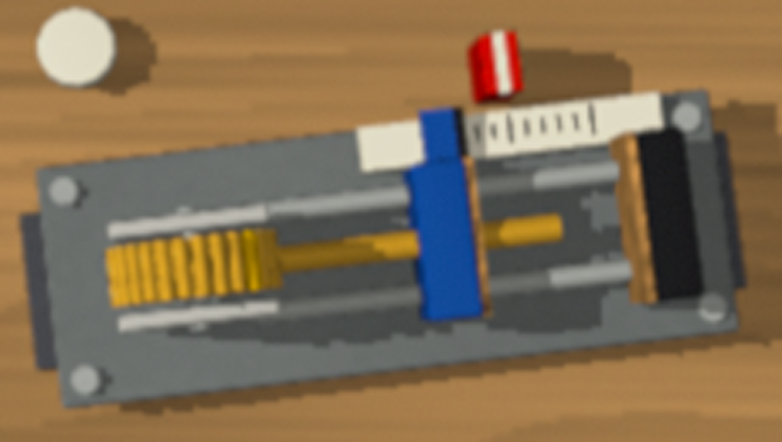

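The crop shows deck corners at (38,170),(708,92),(737,327),(64,405), the black pointer end at about (461,110), and the white line from (498,32) to (503,95).

```bash
cat >> h.py <<'E'
def crop(u,v): return 275+(u+.5)/3.4-.5,185+(v+.5)/3.4-.5
E
python3 - <<'E'
from h import *
W=lambda u,v,z:atz('top',*crop(u,v),z)
c=[W(*p,.026) for p in((38,170),(708,92),(737,327),(64,405))]
print(np.round(c,4))
L=[np.linalg.norm(c[i]-c[(i+1)%4]) for i in range(4)];print('len',np.round(L,4))
o=np.mean(c,0);x=(c[0]+c[3]-c[1]-c[2])[:2];x/=np.linalg.norm(x);y=np.array([-x[1],x[0]])
print('origin',o,'x',x)
loc=lambda P:(np.round(((P[:2]-o[:2])@x)*1e3,1),np.round(((P[:2]-o[:2])@y)*1e3,1))
for n,p in dict(ptr=(461,110,.038),ptr2=(461,150,.038),w1=(498,33,.038),w2=(503,95,.038),wheelL=(108,277,.07),cap=(76,47,.013),jaw=(475,163,.064),fix=(637,220,.064)).items():
    P=W(*p);print(n,P.round(4),loc(P))
wc=o[:2]+.07*x;print('wheel',wc)
print('proj wheel top',proj('top',[*wc,.099]),proj('scene',[*wc,.099]),'ang',np.degrees(np.arctan2(x[1],x[0])))
for n in ('top','scene'):
  for t,h in(('vial',.06),('dropper',.071)):
    for r in ctrl.silhouettes(n,t)[:1]: l=r['location'];print(n,t,atz(n,l[1],l[0],h/2).round(3))
E
```

```text
[[ 0.6142  0.0078  0.026 ]
 [ 0.6452 -0.2388  0.026 ]
 [ 0.559  -0.249   0.026 ]
 [ 0.5274 -0.0031  0.026 ]]
len [0.2485 0.0867 0.248  0.0875]
origin [ 0.58646724 -0.12078571  0.026     ] x [-0.12600392  0.99202974]
ptr [ 0.6366 -0.147   0.038 ] (np.float64(-32.3), np.float64(-46.4))
ptr2 [ 0.622 -0.147  0.038] (np.float64(-30.5), np.float64(-32.0))
w1 [ 0.6648 -0.1603  0.038 ] (np.float64(-49.0), np.float64(-72.7))
w2 [ 0.6422 -0.1621  0.038 ] (np.float64(-48.0), np.float64(-50.0))
wheelL [ 0.5741 -0.0214  0.07  ] (np.float64(100.2), np.float64(-0.3))
cap [ 0.662  -0.0047  0.013 ] (np.float64(105.6), np.float64(-89.6))
jaw [ 0.6154 -0.1488  0.064 ] (np.float64(-31.4), np.float64(-25.1))
fix [ 0.596  -0.2049  0.064 ] (np.float64(-84.7), np.float64(1.1))
wheel [ 0.57764696 -0.05134363]
proj wheel top [[331.41854211 262.85087698]] [[325.29530416 208.22626269]] ang 97.23873456382283
top vial [ 0.48  -0.188  0.03 ]
top dropper [ 0.711 -0.224  0.035]
scene vial [ 0.483 -0.186  0.03 ]
scene dropper [ 0.716 -0.215  0.035]
```

arm_command --series '[[[0.0155,0.0278,0,-2],[0.0155,0.0278,0,-2],[0.0155,0.0278,0,-2],[0.0155,0.0278,0,-2],[0.0155,0.0278,0,-2],[0.0155,0.0278,0,-2],[0.0155,0.0278,0,-2],[0.0155,0.0278,0,-2],[0.0155,0.0278,0,-1],[0.0155,0.0278,0,0]]]' --fingers 1

```text
clock: 1.83
ee_pos: [0.4216, -0.3135, 0.405]
tool_rot: [0.0, 0.998, 0.062, 0.0]
contact_force: [0.6, 0.0, 0.3]
finger_gap: -0.0002
gripper_force: 0.0
```

arm_command --series '[[[0.0155,0.0278,0,0],[0.0155,0.0278,0,0],[0.0155,0.0278,0,0],[0.0155,0.0278,0,0],[0.0155,0.0278,0,0],[0.0155,0.0278,0,0],[0.0155,0.0278,0,0],[0.0155,0.0278,0,0],[0.0155,0.0278,0,0],[0.0155,0.0278,0,0]]]'

```text
clock: 2.67
ee_pos: [0.5766, -0.0357, 0.405]
tool_rot: [0.0, 0.998, 0.062, 0.0]
contact_force: [0.2, 0.3, 0.1]
finger_gap: -0.0001
gripper_force: 0.0
```

arm_command --series '[[[0,0,-0.025,0],[0,0,-0.025,0],[0,0,-0.025,0],[0,0,-0.025,0],[0,0,-0.015,0],[0,0,0,0],[0,0,0,0]]]'

```text
clock: 3.25
ee_pos: [0.5759, -0.0371, 0.2894]
tool_rot: [-0.0, 0.998, 0.063, -0.001]
contact_force: [-0.5, -0.2, 1.0]
finger_gap: 0.0
gripper_force: 0.0
```

arm_command --series '[[[0,0,-0.01,0],[0,0,-0.006,0],[0,0,-0.003,0],[0,0,-0.001,0],[0,0,0,0]]]'

```text
clock: 3.67
ee_pos: [0.5762, -0.037, 0.2703]
tool_rot: [0.0, 0.998, 0.063, 0.0]
contact_force: [-1.5, -0.1, 2.5]
finger_gap: -0.0002
gripper_force: 1.4
```

```bash
python3 - <<'E'
from h import *
im=save('scene','s1.png')[120:320,180:420]
cv2.imwrite('pics/s1c.png',cv2.resize(im[:,:,::-1],(720,600),interpolation=cv2.INTER_CUBIC))
E
```

```text
(no output)
```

View pics/s1c.png

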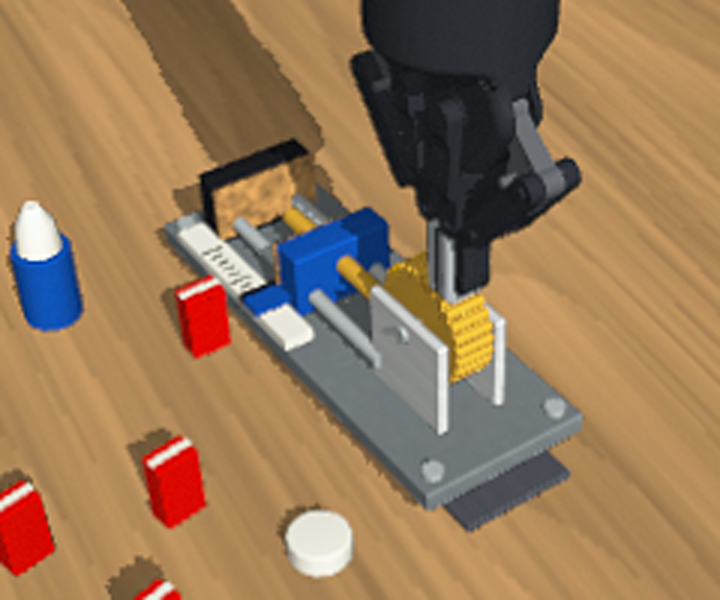

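The fingertip sits on the wheel top towards its +x side and clear of the cheeks. The view also shows the pointer still short of the mark. I'll press a little more and roll.

arm_command --series '[[[0,0,-0.003,0],[0.0005,-0.004,0,0],[0.0005,-0.004,0,0],[0.0005,-0.004,0,0],[0.0005,-0.004,0,0],[0.0005,-0.004,0,0],[0.0005,-0.004,0,0],[0.0005,-0.004,0,0],[0,0,0,0]]]'

```text
clock: 4.47
ee_pos: [0.58, -0.0668, 0.2676]
tool_rot: [0.001, 0.998, 0.062, 0.001]
contact_force: [-0.6, -1.7, 4.8]
finger_gap: -0.0001
gripper_force: 2.8
```

arm_command --series '[[[0,0,0.015,0],[0,0,0.01,0],[0,0,0,0]]]'

```text
clock: 4.72
ee_pos: [0.5806, -0.0653, 0.294]
tool_rot: [0.001, 0.998, 0.062, 0.002]
contact_force: [0.0, -0.4, 0.1]
finger_gap: 0.0001
gripper_force: 0.0
```

```bash
python3 - <<'E'
from h import *
im=save('top','t1.png')[185:315,275:505]
cv2.imwrite('pics/t1c.png',cv2.resize(im[:,:,::-1],(782,442),interpolation=cv2.INTER_CUBIC))
E
```

```text
(no output)
```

View pics/t1c.png

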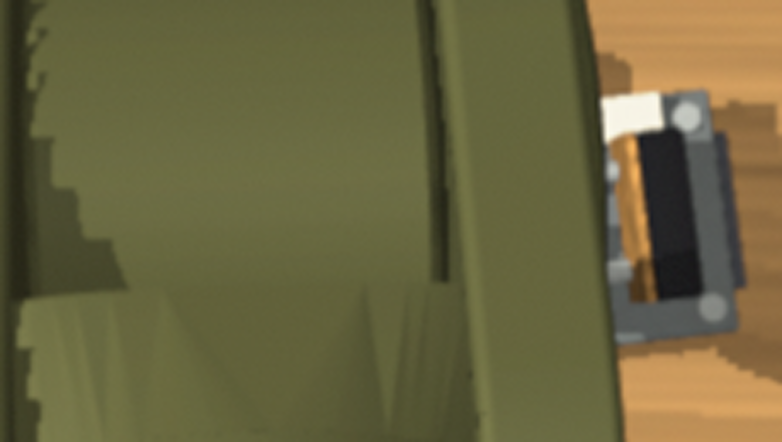

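The arm blocks the top view of the clamp, so I'll use the scene camera.

```bash
python3 - <<'E'
from h import *
save('scene','s2.png')
r=[cv2.resize(cv2.imread('pics/'+f)[195:237,225:325],(700,294),interpolation=cv2.INTER_CUBIC) for f in('s1.png','s2.png')]
cv2.imwrite('pics/s2c.png',np.vstack(r))
o=np.array([.58647,-.12079]);x=np.array([-.126,.99203]);y=np.array([-x[1],x[0]])
for px,py,z in((-31.5,-48,38),(-48.5,-50,38),(-48.5,-72,38)):
  p=proj('scene',[*(o+(px*x+py*y)/1e3),z/1e3])[0];print(p,((p-[225,195])+.5)*7-.5)
E
```

```text
[259.7578998  218.14108855] [246.3052986  164.98761982]
[253.01039345 212.89505308] [199.07275416 128.26537154]
[240.21392638 218.30437229] [109.49748468 166.13060606]
```

View pics/s2c.png

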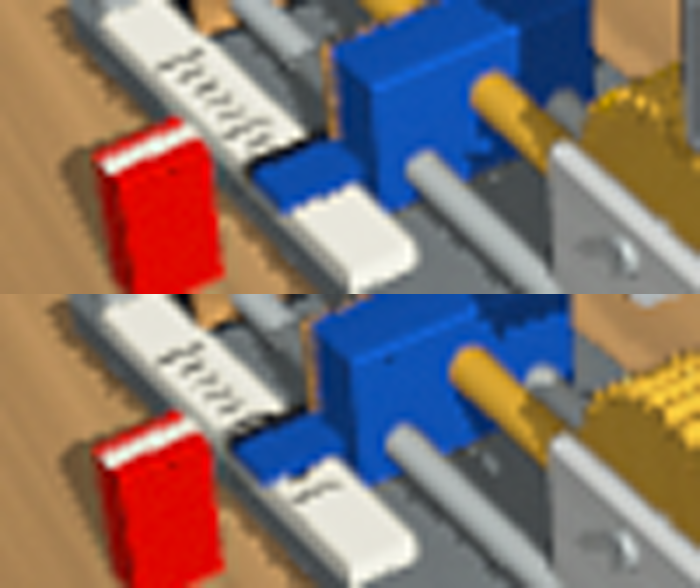

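The jaw has moved about 7 mm: the pointer end went from (248,170) to (232,148), and about 9.5 mm remain. Second stroke.

arm_command --series '[[[-0.0018,0.014,0,0],[-0.0017,0.014,0,0],[0,0,-0.01,0],[0,0,-0.009,0],[0,0,-0.004,0],[0,0,-0.002,0],[0,0,0,0]]]'

```text
clock: 5.4
ee_pos: [0.5759, -0.0364, 0.2663]
tool_rot: [-0.001, 0.998, 0.063, -0.001]
contact_force: [-2.4, 2.8, 6.5]
finger_gap: 0.0001
gripper_force: 2.7
```

arm_command --series '[[[0.0005,-0.004,0,0],[0.0005,-0.004,0,0],[0.0005,-0.004,0,0],[0.0005,-0.004,0,0],[0.0005,-0.004,0,0],[0.0005,-0.004,0,0],[0.0005,-0.004,0,0],[0,0,0,0],[0,0,0.015,0],[0,0,0.01,0]]]'

```text
clock: 6.23
ee_pos: [0.5793, -0.0658, 0.2916]
tool_rot: [0.0, 0.998, 0.062, -0.001]
contact_force: [0.4, -0.4, 1.0]
finger_gap: -0.0002
gripper_force: 0.0
```

arm_command --series '[[[0,0,0.02,0],[-0.01,0.04,0.01,0],[-0.01,0.04,0,0],[-0.01,0.04,0,0],[-0.01,0.04,0,0],[-0.01,0.04,0,0],[-0.01,0.04,0,0],[0,0,0,0]]]'

```text
clock: 6.9
ee_pos: [0.5161, 0.1839, 0.3223]
tool_rot: [-0.003, 0.998, 0.069, 0.0]
contact_force: [-1.0, 1.4, 0.9]
finger_gap: 0.0004
gripper_force: 0.0
```

```bash
python3 - <<'E'
from h import *
im=save('top','t3.png')[190:240,380:480]
s=save('scene','s3.png')[195:237,225:325]
cv2.imwrite('pics/t3c.png',np.vstack([cv2.resize(a[:,:,::-1],None,fx=6,fy=6,interpolation=cv2.INTER_CUBIC) for a in(im,s)]))
E
```

```text
(no output)
```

View pics/t3c.png

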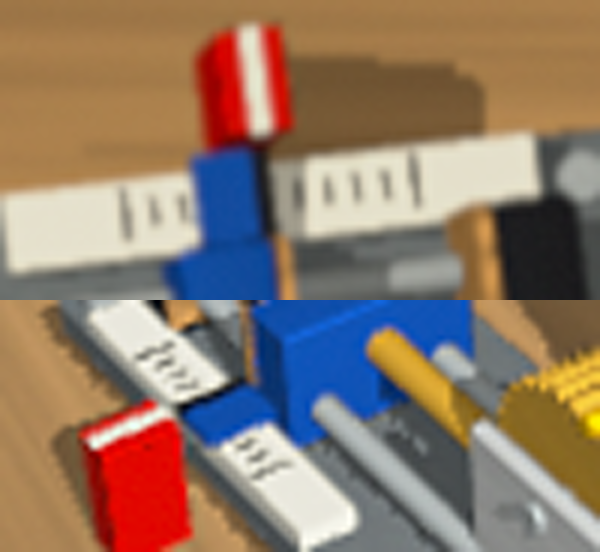

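The top view shows the black line (262,150)-(268,235) nearly in line with the white line (250,28)-(263,137). I'll measure it subpixel.

```bash
cat > m.py <<'E'
from h import *
import sys
o=np.array([.58647,-.12079]);x=np.array([-.126,.99203]);y=np.array([-x[1],x[0]])
im=cv2.imread('pics/'+sys.argv[1]).astype(float)
# rectified patch at z=.038: columns = clamp x -75..-25, rows = clamp y -74..-28, 0.25 mm
X=np.arange(-75,-25,.25);Y=np.arange(-76,-26,1.)
G=np.array([[*(o+(a*x+b*y)/1e3),.038] for b in Y for a in X])
uv=proj(sys.argv[2],G).astype(np.float32).reshape(len(Y),len(X),2)
R=cv2.remap(im,uv[...,0],uv[...,1],cv2.INTER_LINEAR)
for i,b in enumerate(Y):
    r=R[i]
    if b<-48: w=np.clip(np.minimum(r[:,0],r[:,1])-110,0,None)*(r[:,2]>120)*(np.abs(X+48)<4)
    else: w=np.clip(70-r.max(1),0,None)*(np.abs(X+47)<7)
    if w.sum()>100 and i%2==0:
        print(b,'white' if b<-48 else 'black',round((w*X).sum()/w.sum(),2),'width',round((w>w.max()/2).sum()*.25,2))
E
python3 m.py t3.png top
```

```text
-72.0 white -48.89 width 3.5
-70.0 white -48.75 width 3.5
-68.0 white -48.77 width 3.5
-66.0 white -48.9 width 3.25
-64.0 white -48.95 width 3.5
-62.0 white -48.88 width 3.5
-60.0 white -48.76 width 3.25
-58.0 white -48.81 width 3.5
-56.0 white -48.93 width 3.25
-54.0 white -48.93 width 3.5
-52.0 white -48.8 width 3.25
-48.0 black -47.46 width 2.5
-46.0 black -48.08 width 1.5
-44.0 black -47.93 width 1.25
-42.0 black -47.87 width 1.5
-40.0 black -47.85 width 1.5
-38.0 black -47.89 width 1.5
-36.0 black -47.9 width 1.25
-34.0 black -47.84 width 1.0
-32.0 black -47.9 width 1.5
```

```bash
cat >> m.py <<'E'
a=(Y>-45)&(Y<-33);print('prof');k=slice(72,140,2)
for q in zip(X[k],R[a].mean(0)[k].round().astype(int).tolist(),R[(Y<-54)&(Y>-70)].mean(0)[k].round().astype(int).tolist()):print(*q)
E
python3 m.py t3.png top | sed -n '/prof/,$p'
```

```text
prof
-57.0 [181, 204, 211] [53, 89, 125]
-56.5 [165, 186, 193] [48, 82, 131]
-56.0 [146, 164, 170] [40, 70, 141]
-55.5 [130, 146, 152] [30, 56, 156]
-55.0 [120, 135, 140] [18, 40, 175]
-54.5 [115, 129, 134] [7, 26, 193]
-54.0 [118, 133, 138] [3, 18, 202]
-53.5 [126, 142, 147] [6, 19, 206]
-53.0 [132, 149, 154] [18, 29, 209]
-52.5 [135, 152, 157] [41, 52, 210]
-52.0 [136, 153, 158] [68, 80, 212]
-51.5 [134, 150, 156] [99, 113, 216]
-51.0 [128, 144, 149] [130, 147, 220]
-50.5 [118, 132, 137] [159, 179, 223]
-50.0 [102, 113, 118] [180, 203, 226]
-49.5 [81, 91, 94] [195, 218, 227]
-49.0 [62, 68, 71] [199, 223, 228]
-48.5 [48, 50, 51] [198, 221, 227]
-48.0 [41, 37, 37] [190, 213, 226]
-47.5 [45, 33, 29] [173, 194, 224]
-47.0 [60, 37, 27] [148, 167, 221]
-46.5 [81, 44, 26] [117, 133, 218]
-46.0 [103, 53, 24] [84, 97, 215]
-45.5 [124, 61, 22] [52, 64, 213]
-45.0 [141, 68, 20] [25, 36, 211]
-44.5 [151, 73, 19] [6, 16, 211]
-44.0 [156, 75, 18] [0, 8, 211]
-43.5 [158, 75, 18] [0, 6, 211]
-43.0 [159, 76, 18] [0, 4, 208]
-42.5 [159, 76, 18] [0, 3, 203]
-42.0 [158, 75, 18] [0, 2, 195]
-41.5 [158, 75, 18] [0, 1, 182]
-41.0 [158, 76, 19] [0, 1, 170]
-40.5 [158, 76, 19] [0, 2, 163]
```

White centre is at -48.85 and black at about -47.95, so roughly 0.9 mm more is needed, or 3.4 mm of fingertip travel.

arm_command --series '[[[0.01,-0.04,0,0],[0.01,-0.04,0,0],[0.01,-0.04,0,0],[0.01,-0.04,0,0],[0.01,-0.04,0,0],[0.008,-0.023,0,0],[0,0,-0.02,0],[0,0,-0.016,0],[0,0,-0.01,0],[0,0,0,0]]]'

```text
clock: 7.83
ee_pos: [0.5768, -0.0505, 0.2732]
tool_rot: [-0.0, 0.998, 0.061, -0.002]
contact_force: [-0.5, 0.5, 0.2]
finger_gap: -0.0001
gripper_force: 0.0
```

arm_command --series '[[[0,0,-0.003,0],[0,0,-0.003,0],[0,0,-0.003,0],[0,0,0,0],[0.0001,-0.001,0,0],[0.0002,-0.0012,0,0],[0.0001,-0.0012,0,0],[0,0,0,0],[0,0,0,0]]]'

```text
clock: 8.58
ee_pos: [0.5783, -0.0518, 0.2681]
tool_rot: [0.0, 0.998, 0.063, 0.0]
contact_force: [-1.8, -0.4, 6.0]
finger_gap: 0.0002
gripper_force: 3.0
```

arm_command --series '[[[0,0,0.01,0],[0,0,0.02,0],[0,0,0.025,0],[-0.01,0.04,0,0],[-0.01,0.04,0,0],[-0.01,0.04,0,0],[-0.01,0.04,0,0],[-0.01,0.04,0,0],[-0.01,0.04,0,0],[0,0,0,0]]]'

```text
clock: 9.42
ee_pos: [0.5144, 0.1981, 0.3234]
tool_rot: [-0.003, 0.998, 0.069, 0.001]
contact_force: [0.2, 1.1, 0.7]
finger_gap: 0.0001
gripper_force: 0.0
```

```bash
python3 -c "
from h import *
save('top','t4.png')"; python3 m.py t4.png top
```

```text
-72.0 white -48.88 width 3.5
-70.0 white -48.75 width 3.5
-68.0 white -48.76 width 3.5
-66.0 white -48.89 width 3.5
-64.0 white -48.95 width 3.5
-62.0 white -48.88 width 3.5
-60.0 white -48.77 width 3.25
-58.0 white -48.81 width 3.5
-56.0 white -48.94 width 3.25
-54.0 white -48.93 width 3.5
-52.0 white -48.8 width 3.25
-48.0 black -48.09 width 2.75
-46.0 black -48.59 width 1.75
-44.0 black -48.51 width 1.75
-42.0 black -48.44 width 1.25
-40.0 black -48.4 width 1.25
-38.0 black -48.42 width 1.25
-36.0 black -48.41 width 1.5
-34.0 black -48.43 width 1.5
-32.0 black -48.44 width 1.25
prof
-57.0 [181, 203, 210] [53, 88, 125]
-56.5 [165, 186, 193] [48, 81, 131]
-56.0 [146, 164, 170] [41, 70, 141]
-55.5 [130, 146, 152] [30, 56, 156]
-55.0 [120, 135, 140] [18, 40, 175]
-54.5 [115, 129, 134] [7, 26, 192]
-54.0 [118, 133, 137] [3, 19, 202]
-53.5 [126, 142, 147] [6, 19, 206]
-53.0 [132, 148, 153] [18, 29, 208]
-52.5 [134, 150, 155] [41, 51, 210]
-52.0 [132, 148, 154] [68, 80, 212]
-51.5 [127, 142, 148] [99, 113, 215]
-51.0 [116, 130, 134] [130, 147, 219]
-50.5 [99, 111, 115] [159, 179, 223]
-50.0 [79, 88, 91] [180, 202, 225]
-49.5 [60, 66, 68] [194, 218, 227]
-49.0 [46, 48, 49] [199, 222, 228]
-48.5 [41, 37, 36] [197, 221, 227]
-48.0 [47, 34, 29] [189, 212, 226]
-47.5 [62, 38, 27] [172, 193, 224]
-47.0 [83, 45, 26] [148, 167, 221]
-46.5 [105, 54, 25] [117, 133, 217]
-46.0 [126, 62, 22] [84, 97, 214]
-45.5 [142, 69, 20] [52, 63, 212]
-45.0 [152, 73, 19] [24, 36, 211]
-44.5 [156, 74, 18] [6, 17, 211]
-44.0 [158, 75, 18] [0, 9, 211]
-43.5 [159, 75, 18] [0, 7, 211]
-43.0 [158, 75, 18] [0, 5, 208]
-42.5 [158, 75, 18] [0, 4, 203]
-42.0 [158, 75, 18] [0, 3, 195]
-41.5 [158, 75, 18] [0, 2, 182]
-41.0 [158, 75, 18] [0, 1, 170]
-40.5 [158, 75, 18] [0, 2, 163]
```

```bash
cat > f.py <<'E'
from h import *
o=np.array([.58647,-.12079]);x=np.array([-.126,.99203]);y=np.array([-x[1],x[0]])
X=np.arange(-58,-20,1.)
im=cv2.imread('pics/t4.png').astype(float)
G=np.array([[*(o+(a*x+b*y)/1e3),.064] for b in np.arange(-24,-8,1.) for a in X])
uv=proj('top',G).astype(np.float32).reshape(16,-1,2)
R=cv2.remap(im,uv[...,0],uv[...,1],cv2.INTER_LINEAR).mean(0).round().astype(int)
for a,r in zip(X,R.tolist()):print(a,r)
E
python3 f.py
```

```text
-58.0 [84, 87, 85]
-57.0 [84, 87, 85]
-56.0 [84, 87, 85]
-55.0 [84, 87, 85]
-54.0 [84, 87, 85]
-53.0 [85, 88, 85]
-52.0 [85, 88, 85]
-51.0 [84, 87, 85]
-50.0 [84, 88, 87]
-49.0 [81, 94, 103]
-48.0 [75, 106, 132]
-47.0 [66, 113, 153]
-46.0 [69, 105, 144]
-45.0 [92, 81, 98]
-44.0 [125, 68, 46]
-43.0 [147, 70, 17]
-42.0 [154, 73, 14]
-41.0 [155, 73, 16]
-40.0 [155, 74, 16]
-39.0 [155, 74, 16]
-38.0 [156, 75, 17]
-37.0 [156, 75, 17]
-36.0 [157, 75, 17]
-35.0 [157, 75, 17]
-34.0 [158, 75, 17]
-33.0 [158, 76, 18]
-32.0 [159, 76, 18]
-31.0 [159, 77, 17]
-30.0 [160, 77, 18]
-29.0 [161, 77, 17]
-28.0 [161, 76, 15]
-27.0 [154, 72, 12]
-26.0 [134, 62, 13]
-25.0 [122, 62, 25]
-24.0 [120, 76, 52]
-23.0 [121, 96, 82]
-22.0 [117, 110, 104]
-21.0 [115, 118, 115]
```

The cork face at -48.2 confirms that the black line's centre is the face plane. About 0.45 mm is left. The last 3.4 mm stroke gave 0.53 mm, so I'll command 3 mm.

arm_command --series '[[[0.01,-0.04,0,0],[0.01,-0.04,0,0],[0.01,-0.04,0,0],[0.01,-0.04,0,0],[0.01,-0.04,0,0],[0.01,-0.037,0,0],[0,0,-0.02,0],[0,0,-0.016,0],[0,0,-0.01,0],[0,0,0,0]]]'

```text
clock: 10.3
ee_pos: [0.5772, -0.0498, 0.2735]
tool_rot: [-0.0, 0.998, 0.062, -0.002]
contact_force: [-0.4, 0.5, 0.3]
finger_gap: -0.0
gripper_force: 0.0
```

arm_command --series '[[[0,0,-0.003,0],[0,0,-0.003,0],[0,0,-0.003,0],[0,0,0,0],[0.0001,-0.001,0,0],[0.0002,-0.001,0,0],[0.0001,-0.001,0,0],[0,0,0,0],[0,0,0,0]]]'

```text
clock: 11.05
ee_pos: [0.579, -0.0517, 0.2682]
tool_rot: [0.0, 0.998, 0.063, 0.001]
contact_force: [-2.1, 0.0, 5.5]
finger_gap: -0.0003
gripper_force: 2.9
```

arm_command --series '[[[0,0,0.01,0],[0,0,0.02,0],[0,0,0.025,0],[-0.01,0.04,0,0],[-0.01,0.04,0,0],[-0.01,0.04,0,0],[-0.01,0.04,0,0],[-0.01,0.04,0,0],[-0.01,0.04,0,0],[0,0,0,0]]]'

```text
clock: 11.88
ee_pos: [0.5148, 0.1981, 0.3234]
tool_rot: [-0.003, 0.998, 0.069, 0.001]
contact_force: [-1.0, 0.7, 0.3]
finger_gap: 0.0002
gripper_force: 0.0
```

```bash
python3 -c "
from h import *
im=save('top','t5.png')[130:370,260:520]
cv2.imwrite('pics/t5c.png',cv2.resize(im[:,:,::-1],(650,600),interpolation=cv2.INTER_CUBIC))"; python3 m.py t5.png top|grep -E 'white|black'|tail -12
```

```text
-56.0 white -48.93 width 3.25
-54.0 white -48.93 width 3.5
-52.0 white -48.8 width 3.25
-48.0 black -48.52 width 2.75
-46.0 black -49.36 width 1.5
-44.0 black -49.27 width 1.25
-42.0 black -49.16 width 1.5
-40.0 black -49.2 width 1.5
-38.0 black -49.19 width 1.25
-36.0 black -49.16 width 1.25
-34.0 black -49.21 width 1.25
-32.0 black -49.23 width 1.75
```

View pics/t5c.png

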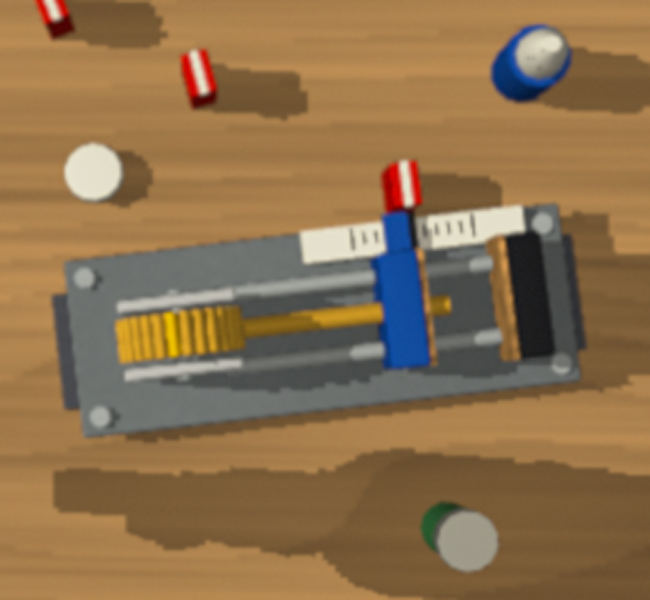

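The black line is now within about 0.3 mm of the white line. The vial, bottle and cap are standing and untouched, and the hand is clear.

```bash
python3 -c "
from bench import ctrl
print(ctrl.sign_off())"
```

```text
the job is handed in; nothing more can be done
None
```

I rolled the clamp closed with the wheel until the black line was within about 0.3 mm of the white line, as measured in the top camera. The vial, bottle and cap were left standing, the hand was taken away, and the job is handed in at about 12 s.

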